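# Press and turn the air valve's locking knob to its first notch

### The job

Open the air valve for the airbrush: push its sprung black knob down, turn it clockwise (as seen looking down on the knob) out of the wide shut gap to the first narrow notch, and let the knob spring fully back up so that its pin locks in that notch. Then let go of the knob, and do not shove or knock over the things round the valve.

Things in the scene. Friction and masses are not known exactly. Their poses are not given: they have to be found in the camera images.
- valve: Fixed valve: grey base plate 170 x 150 x 10 mm, struts, and a sloping plate 150 x 136 mm. Origin: centre of the base's underside, on the worktop; z up, -x the front (low edge of the slope), towards the robot at yaw 0. The knob's axis leans 0.61 rad (35 deg) from vertical to the front: it points out along (-0.573, 0, 0.820) in this frame.
- plate_centre (a point): Where the knob's axis meets the sloping plate's upper face, 12 mm behind and 66 mm above the valve's origin. Heights 'above the plate' are measured from here along the axis. Orientation as the valve's. Around it stands a fixed aluminium crown, 120 mm outer diameter, top 24 mm above the plate, its inward teeth (78 to 108 mm diameter) 18 to 24 mm above the plate.
- knob_grip (a point): Centre of the black grip bar, on the axis, 57 mm above the plate (less when pressed). Bar 66 long, 20 wide, 30 mm high, on a black disc 68 mm in diameter, whose top is 15 mm below this point; fingertips may bear on the disc. Site frame: z out along the axis, x along the bar to its pointer end (aluminium line on top), y across the bar. It moves and turns with the knob.
- pin_tip (a point): Tip of the square steel pin under the bar's pointer end: 8 mm thick, reaching 51 mm from the axis. The point is at the pin's mid height, 20 mm above the plate with the knob up, the pin's top then flush with the tops of the crown's teeth. It moves with the knob.
- first_notch (a point): Middle of the first narrow notch clockwise of the crown's wide gap, at the crown's top face, 46.5 mm from the axis: the pin must end in it. The notch is about 18 mm wide. A second, like notch lies 0.75 rad further clockwise; the wide gap is about 46 mm wide, its middle 1.15 rad counter-clockwise.
- knob_press (a joint): How far the knob is pushed down along its axis, m: 0 = up, 0.010 = bottom stop. A spring lifts it with about 5 N at the top, 9.5 N at the bottom. From 0.006 on the pin is clear below the teeth and the knob can turn; above that the teeth stop the pin. Released under a tooth, the knob stays down.
- knob_turn (a joint): Knob angle, rad, growing clockwise looking down on the knob. 0 = middle of the wide gap (starts within 0.28 of it), 1.15 = middle of the first notch (pin fits to about +-0.09), 1.90 = second notch. The bar's pointer direction, counter-clockwise from straight up the slope, is 0.6 - angle. Friction about 0.04 N m; it stays where left.
- tape_roll: Roll of masking tape lying flat, 98 mm across, 25 mm high, loose; origin centre of its underside. Bystander to leave alone.
- gourd: Small round dried gourd, 61 mm across, 48 mm high, loose; origin centre of its underside. Bystander to leave alone.
- gourd_tall: Small necked dried gourd, 52 mm across, 75 mm high, loose; origin centre of its underside. Bystander to leave alone.
- scraper_tool: Scraper lying flat, 140 x 28 x 14 mm, loose; origin at its middle on the worktop. Bystander to leave alone.
- desk_lamp: Fixed green desk lamp right of and behind the valve: an obstacle to keep clear of. Origin on the worktop. Its round foot (170 mm across) is centred 120 mm behind and 55 mm right of the origin; its jointed arm rises to about 0.5 m; its shade hangs 100 to 210 mm nearer the robot and 30 to 145 mm left of the origin, 0.33 to 0.46 m above the worktop.

How it is judged:
By the outcome, as a careful person would: the job done as asked, in the order asked, and still so for the second after the job is handed in, with the robot touching nothing.
It also fails if it takes over 42 s, if anything falls off the work surface, if the arm or the gripper's body presses on something with over 40 N, if the wrist force passes 120 N, or if a joint passes its speed limit or range.

### The arm

A 6-joint arm with a two-finger parallel gripper is mounted at the origin on a cart in front of the work surface, level with it; the furniture and walls round the work are solid. World frame = base frame: x ahead of the robot, y to its left, z up, the work surface at z = 0. Lengths are in m, angles in rad, forces in N, time in s.
With the tool pointing down it reaches from about 0.225 to 0.875 m from the base axis. Payload 3.4 kg.
Tool frame: the origin (TCP) lies between the finger pads; the fingertips stand 8 mm ahead of it and the grasp point (between the pads) lies 11 mm behind it; z points along the fingers, y is the line along which they close (so a half turn about z gives the same grasp; the last joint's range is limited). The gripper opens to 85 mm and grips with 20 to 120 N. Pads are 22 mm wide; open, the fingers measure 114 mm over their backs; the gripper's body (76 mm by 85 mm) begins 54 mm behind the grasp point. The pads swing forward as they close: fully open they stand 13 mm farther back than shut.
Start: joints at [-0.121, 0.276, 1.505, -0, 1.361, -0.121], TCP at [0.575, -0, 0.239] pointing down, gripper open.
Joint ranges: [-2.89, 2.89], [-0.75, 2.08], [0.22, 2.7], [-1.18, 4.32], [0.11, 2.71], [-2.7, 2.7]. Speed limits (rad/s): [2.57, 2.57, 3.14, 3.14, 3.14, 3.14].

### API

Orientations are given as a unit quaternion [w, x, y, z].
In Python, from rig import manip gives the robot as it stands.
- The arm moves only by the tool move_arm, never from a script. Its argument "deltas" is a list that holds one entry, the list of rows, each a list of 5 numbers: the shift along the tool's x, y, z normalised to -1 to 1, where 1 is 80 cm, then the turn about the tool's z normalised to -1 to 1, where 1 is 120 degrees, then the closure, from -1 (fully open) to 1 (shut). In form: [[[tx, ty, tz, twist, grip], ...]]. A call has 1 to 12 rows; each row is the pose to reach, as a shift and turn from the pose commanded when the call began, along the tool's axes at that moment; what a row does not reach only later rows make up. A row lasts 1/10 s, in which the tool goes at most 50 mm and 8.59 degrees, less where a joint would pass 70% of its speed; a pose out of reach is approached as far as the arm can. A call with a number of a shift or a turn outside -1 to 1 is refused whole. A call with a gripper value outside its range is refused whole. The fingers move at their own pace and stop on an object; "squeeze" is the grip in N (left out, the last holds). Time passes only in rows, so rows that repeat a pose let the fingers close. It gives the time, the measured TCP pose, the force, the opening and the grip force at its end, in the units of the state.
- manip.get_state(): the state, without advancing time (a new reading comes with each control period).
- manip.get_image(name): name is "scene" or "side" or "wrist"; returns the picture (480x640x3 uint8, red, green, blue); there is no depth.
- manip.camera_params(name): a dict with "fx", "fy", "cx", "cy" (pixels), "R" (3x3) and "t" (3): a world point X has camera coordinates R X + t; the wrist camera has in their place "tool_from_camera" (4x4, takes a point from camera to tool coordinates, whose origin is the TCP and whose axes are the flange's). Camera axes: x right, y down, z forward; pixel columns grow to the right and rows downward; lengths in m; the calibration is good to about 2 mm. A picture is of the moment at which its call begins: read the wrist's pose just before it. camera_params takes no time and is no camera call.
- manip.sign_off(): hands the job in; it is judged then, once.
The state is a dict: "clock": time; "qpos": joint angles; "qd": joint speeds; "effort": joint torques, N m; "position": TCP position; "ee_rot": TCP orientation; "contact_force": force on the tool from outside, world axes, zero at the start; "moment": the same for the moment, N m; "width": finger opening in m; "gripper_force": force on a finger pad.
Only numpy, scipy, OpenCV 4.12 (cv2) and the standard library are available. Lean on these libraries where they do the work, as an engineer would, in place of code of your own. Each camera call takes 0.05 s, during which the arm holds its last target. There are 200 camera calls.

## Working session

There is one attempt and no reset: what is moved stays moved. The work goes in short steps, Python scripts to look and compute and a tool call to move; the robot and the scene stay as the last step left them, time stands still between calls to the robot, and variables do not carry over. Pictures are saved under pics/ and viewed, at most 13 in all, crops included, and the job is handed in when it is done.

Besides the shell and the picture viewer there is one more tool, called after "Call:" in YAML: its name, and indented under it one key for each argument. move_arm: Moves the arm, as the interface text tells. Scaled input: -1 to 1 covers 80 cm each way for a shift and 120 degrees each way for a turn. Its arguments: {"type":"object","properties":{"deltas":{"type":"array","items":{"type":"array","items":{"type":"array","items":{"type":"number","minimum":-1,"maximum":1}}}},"squeeze":{"type":"number"}},"required":["deltas"]}

```bash
ls; mkdir -p pics
python3 - <<'E'
from rig import manip
import cv2,numpy as np
print(manip.get_state())
for n in("scene","side","wrist"):
    cv2.imwrite(f"pics/{n}0.png",manip.get_image(n)[:,:,::-1]); print(n,manip.camera_params(n))
E
```

```text
pics
{'clock': 0.0, 'qpos': array([-1.21005857e-01,  2.76609427e-01,  1.50617417e+00,  5.95543966e-06,
        1.36071822e+00, -1.21020725e-01]), 'qd': array([-0.00018088,  0.00085372,  0.00100516, -0.00020168, -0.002087  ,
       -0.00095938]), 'effort': array([ 6.20495921e-04, -4.16768074e+01, -2.45808578e+01, -1.52056768e-04,
        1.11346930e-02,  1.69860516e-05]), 'position': array([5.74460583e-01, 5.89278865e-05, 2.38415136e-01]), 'ee_rot': array([-7.53334278e-04,  7.07101644e-01,  7.07111274e-01, -5.86279205e-04]), 'contact_force': array([-0.01907402,  1.06385435,  1.04259971]), 'moment': array([-0.00719331, -0.00096191,  0.04517898]), 'gripper_force': 0.0, 'width': 0.08517776589322411}
scene {'fx': 475.7825124780503, 'fy': 475.7825124780503, 'cx': 323.96750421349856, 'cy': 239.57794614598146, 'R': array([[ 0.83544938, -0.54918501,  0.02049775],
       [-0.32566691, -0.52477632, -0.78648006],
       [ 0.44267979,  0.65038883, -0.61727544]]), 't': array([-0.48257615,  0.3200206 ,  0.82456058])}
side {'fx': 616.2725244120096, 'fy': 616.2725244120096, 'cx': 330.14698163072893, 'cy': 234.58209264005382, 'R': array([[-0.98658835,  0.16292901,  0.00987756],
       [ 0.14124591,  0.88248797, -0.44862521],
       [-0.08181089, -0.44121324, -0.8936654 ]]), 't': array([ 0.59403017, -0.10324415,  1.61509202])}
wrist {'fx': 416.5523747839181, 'fy': 416.5523747839181, 'cx': 318.71046561198716, 'cy': 240.77785839882003, 'tool_from_camera': array([[ 1.63221142e-03, -9.61008911e-01, -2.76512585e-01,
         7.02436044e-02],
       [ 9.99998666e-01,  1.55179417e-03,  5.09637620e-04,
        -1.25615334e-03],
       [-6.06756766e-05, -2.76513048e-01,  9.61010162e-01,
        -1.34602790e-01],
       [ 0.00000000e+00,  0.00000000e+00,  0.00000000e+00,
         1.00000000e+00]])}
```

View pics/scene0.png

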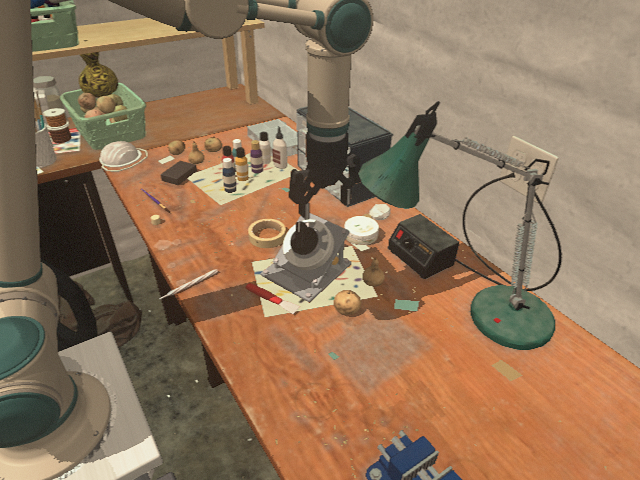

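View pics/side0.png

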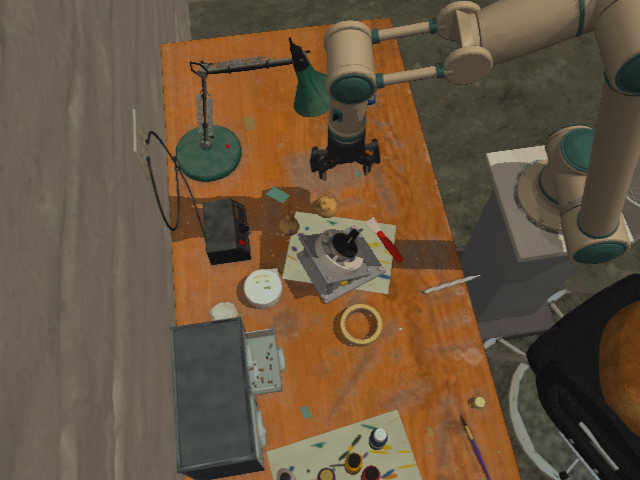

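View pics/wrist0.png

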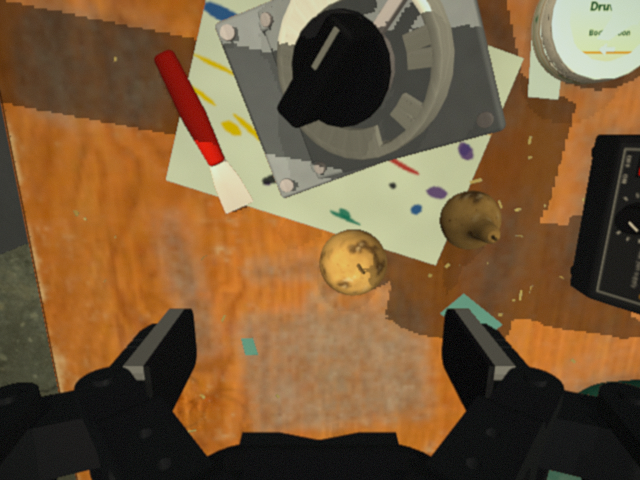

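The scene view shows the valve near (305,245), with the lamp shade well to its right. The wrist view shows the black knob near (340,65), which puts it at about world (0.587, 0.10, 0.113). The bar's line runs (315,68)→(338,28), and the gourds at (352,262) and (470,220) lie to the right of the valve. I'll move above the knob and turn the tool towards the bar.

Call:
move_arm:
  deltas:
    - [[0.03, 0.003, 0, 0.07, -1], [0.06, 0.007, 0, 0.14, -1], [0.09, 0.01, 0, 0.21, -1], [0.12, 0.013, 0, 0.28, -1], [0.12, 0.013, 0, 0.28, -1], [0.12, 0.013, 0, 0.28, -1], [0.12, 0.013, 0, 0.28, -1]]

```text
clock: 0.85
position: [0.5853, 0.0952, 0.2391]
ee_rot: [0.0, 0.881, 0.473, -0.0]
contact_force: [-0.0, -0.6, -0.2]
width: 0.0854
gripper_force: 0.0
```

Run:
```python
from rig import manip
import cv2
s=manip.get_state();print(s['clock'],s['position'],s['ee_rot'],s['qpos'])
cv2.imwrite("pics/w1.png",manip.get_image("wrist")[:,:,::-1])
```

```text
0.85 [0.58525219 0.09524889 0.23908902] [ 1.85858651e-04  8.81120933e-01  4.72890814e-01 -3.80155267e-04] [ 4.44258701e-02  3.03401802e-01  1.46563393e+00 -6.77650377e-04
  1.37308114e+00  6.30217911e-01]
```

View pics/w1.png

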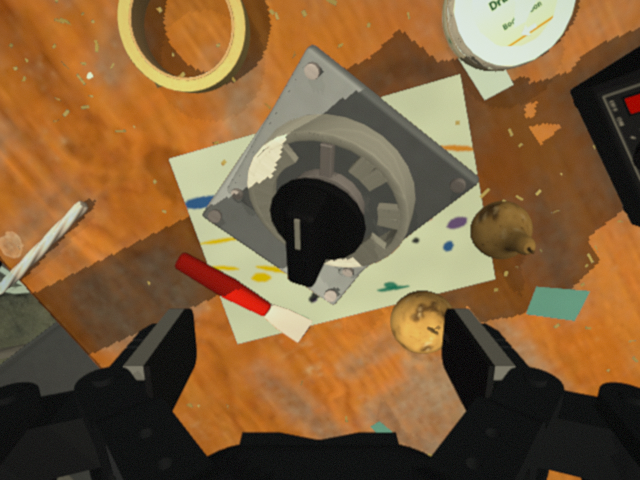

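```bash
cat > h.py <<'E'
import numpy as np, cv2
from rig import manip
from scipy.spatial.transform import Rotation as Ro
C=manip.camera_params("wrist")
def TW(pos,q):
    T=np.eye(4);T[:3,:3]=Ro.from_quat([q[1],q[2],q[3],q[0]]).as_matrix();T[:3,3]=pos;return T
def cast(px,z,pos,q):
    T=TW(pos,q)@C["tool_from_camera"]
    d=T[:3,:3]@[(px[0]-C["cx"])/C["fx"],(px[1]-C["cy"])/C["fy"],1]
    return T[:3,3]+d*(z-T[2,3])/d[2]
def proj(P,pos,q):
    T=np.linalg.inv(TW(pos,q)@C["tool_from_camera"]);c=T[:3,:3]@P+T[:3,3]
    return c[:2]/c[2]*C["fx"]+[C["cx"],C["cy"]]
E
python3 - <<'E'
from h import *
im=cv2.imread("pics/w1.png")[30:320,180:500]
cv2.imwrite("pics/w1c.png",cv2.resize(im,None,fx=2,fy=2,interpolation=cv2.INTER_CUBIC))
p=[.58525219,.09524889,.23908902];q=[1.8e-4,.88112,.47289,-3.8e-4]
a=cast((315,45),.109,p,q);b=cast((478,183),.109,p,q)
print(a,b,np.linalg.norm(a-b),np.arctan2(*(a-b)[1::-1])-np.pi/2)
a=cast((203,215),.023,p,q);b=cast((330,300),.023,p,q)
print(a,b,np.linalg.norm(a-b),np.arctan2(*(a-b)[1::-1])-np.pi/2)
E
```

```text
[0.64436019 0.19034119 0.109     ] [0.6863147  0.06622209 0.109     ] 0.1310180638709248 0.3259608674897694
[0.4967239  0.14364362 0.023     ] [0.54462694 0.01679704 0.023     ] 0.1355904061816101 0.3610880001432637
```

View pics/w1c.png

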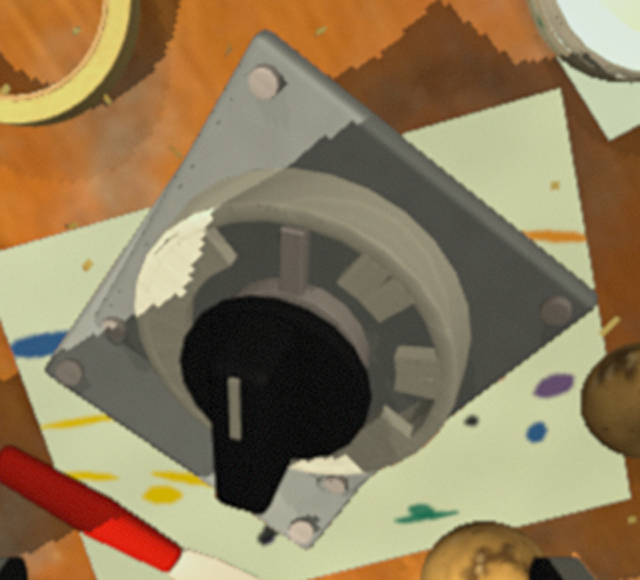

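```bash
cat >> h.py <<'E'
def frame(yaw,pc):
    cy,sy=np.cos(yaw),np.sin(yaw);h=np.array([cy,sy,0])
    ax=-.573*h+np.array([0,0,.82]);u=.82*h+np.array([0,0,.573]);c=np.cross(ax,u)
    return np.array(pc),u,c,ax
def castp(px,hgt,F,pos,q):   # -> (upslope, left, ...) in mm on plane hgt above plate
    pc,u,c,ax=F;T=TW(pos,q)@C["tool_from_camera"]
    d=T[:3,:3]@[(px[0]-C["cx"])/C["fx"],(px[1]-C["cy"])/C["fy"],1];o=T[:3,3]
    P=o+d*((hgt-(o-pc)@ax)/(d@ax));r=(P-pc)*1000
    return np.array([r@u,r@c])
E
python3 - <<'E'
from h import *
p=[.58525219,.09524889,.23908902];q=[1.8e-4,.88112,.47289,-3.8e-4]
F=frame(.34,(.607,.1075,.066))
g=lambda x,y,h:(lambda v:(v.round(1),np.hypot(*v).round(1),np.arctan2(v[1],v[0]).round(3)))(castp((x/2+180,y/2+30),h,F,p,q))
for n,x,y,h in[("pin tip",294,230,.024),("line a",234,378,.072),("line b",234,438,.072),
 ("tooth1 in",345,280,.024),("tooth1 cw in",385,318,.024),("tooth2 ccw in",397,348,.024),("tooth2 cw",395,388,.024),("crown L",135,295,.024),("crown R",470,330,.024),("disc top",262,297,.042),("disc L",181,360,.042),("disc R",371,370,.042),
 ("plate TL",265,30,0),("plate R",597,298,0)]: print(n,*g(x,y,h))
pc,u,c,ax=F
for P in(pc+.057*ax,pc+.042*ax): print(P,(proj(P,p,q)-[180,30])*2)
E
```

```text
pin tip [43.6 25.7] 50.6 0.532
line a [25.1 15.6] 29.5 0.555
line b [2.9 3.1] 4.2 0.804
tooth1 in [40.4  3.4] 40.5 0.083
tooth1 cw in [ 38.2 -14.6] 40.9 -0.364
tooth2 ccw in [ 31.5 -24.7] 40.0 -0.666
tooth2 cw [ 17.1 -35. ] 38.9 -1.116
crown L [-22.1  55.7] 59.9 1.949
crown R [ 54.6 -36.2] 65.5 -0.585
disc top [29.7 21.6] 36.8 0.63
disc L [-15.8  29.3] 33.3 2.066
disc R [ 32.8 -19. ] 37.9 -0.527
plate TL [75.6 66.8] 100.9 0.724
plate R [ 76.8 -63.5] 99.7 -0.691
[0.57620869 0.09660798 0.11274   ] [254.88498209 416.27313672]
[0.58431167 0.0994743  0.10044   ] [271.03293357 386.80583162]
```

The crop agrees with the model. The pin tip is at crop (294,230), giving a radius of 50.6 mm and φ≈0.54. The teeth inner radius comes out at about 40 mm, and the first notch, near (392,333), at φ≈-0.52 to -0.55. Next I'll go lower over the bar and half close the gripper.

Call:
move_arm:
  deltas:
    - [[-0.009, -0.014, 0.03, 0.048, 0], [-0.009, -0.014, 0.06, 0.048, 0], [-0.009, -0.014, 0.09, 0.048, 0], [-0.009, -0.014, 0.09, 0.048, 0], [-0.009, -0.014, 0.09, 0.048, 0], [-0.009, -0.014, 0.09, 0.048, 0]]

```text
clock: 1.5
position: [0.5733, 0.0958, 0.1688]
ee_rot: [0.001, 0.904, 0.428, 0.001]
contact_force: [1.2, 0.6, 0.1]
width: 0.0426
gripper_force: 0.0
```

Run:
```python
from h import *
s=manip.get_state();p,q=s['position'],s['ee_rot'];print(s['clock'],p,q,s['width'],s['contact_force'])
im=manip.get_image("wrist");cv2.imwrite("pics/w2.png",im[:,:,::-1])
F=frame(.34,(.608,.108,.0665));pc,u,c,ax=F
print("G",proj(pc+.057*ax,p,q),"top",proj(pc+.072*ax,p,q),"pin",proj(pc+.024*ax+.051*(u*np.cos(.54)+c*np.sin(.54)),p,q))
```

```text
1.5 [0.573281   0.09582072 0.16882571] [5.88948999e-04 9.04013887e-01 4.27500705e-01 1.30067279e-03] 0.04263991026811088 [1.1871421  0.57202487 0.10223932]
G [324.94150553 263.3375228 ] top [315.61822224 287.25420556] pin [338.75192788 133.98107565]
```

View pics/w2.png

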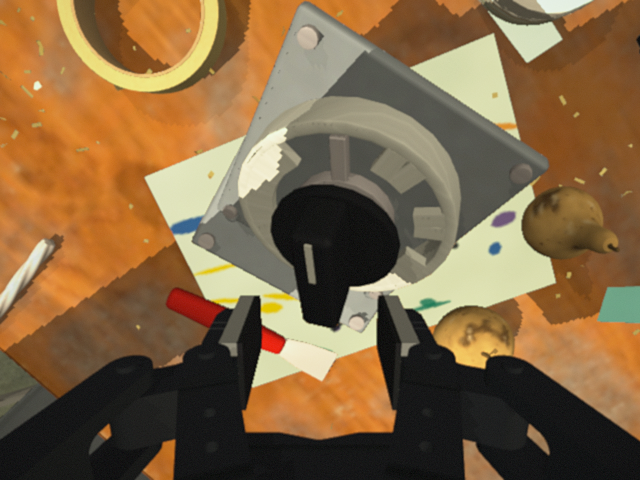

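The view shows the bar between the fingers, with their midpoint at column 319. The pin tip at (338,137) matches the prediction of (339,134). I'll descend astride the bar.

Call:
move_arm:
  deltas:
    - [[0, 0, 0.015, 0, 0.2], [0, 0, 0.03, 0, 0.25], [0, 0, 0.04, 0, 0.25], [0, 0, 0.048, 0, 0.25], [0, 0, 0.053, 0, 0.25], [0, 0, 0.053, 0, 0.25], [0, 0, 0.053, 0, 0.25]]

```text
clock: 2.25
position: [0.5723, 0.0962, 0.125]
ee_rot: [0.0, 0.904, 0.428, 0.0]
contact_force: [-0.5, 0.1, 0.3]
width: 0.0315
gripper_force: 0.0
```

Call:
move_arm:
  deltas:
    - [[0, 0, 0.003, 0, 0.3], [0, 0, 0.006, 0, 0.35], [0, 0, 0.006, 0, 0.35], [0, 0, 0.006, 0, 0.35]]

```text
clock: 2.65
position: [0.5722, 0.0962, 0.1202]
ee_rot: [0.0, 0.904, 0.428, 0.0]
contact_force: [-0.6, -0.8, -0.5]
width: 0.0275
gripper_force: 0.1
```

Call:
move_arm:
  deltas:
    - [[0, 0, 0.002, 0, 0.35], [0, 0, 0.004, 0, 0.35], [0, 0, 0.004, 0, 0.35]]

```text
clock: 2.95
position: [0.5727, 0.096, 0.1171]
ee_rot: [0.0, 0.904, 0.428, 0.001]
contact_force: [-0.2, -0.5, 1.4]
width: 0.0276
gripper_force: 0.8
```

Call:
move_arm:
  deltas:
    - [[0, 0, 0.002, 0, 0.35], [0, 0, 0.004, 0, 0.35], [0, 0, 0.004, 0, 0.35]]

```text
clock: 3.25
position: [0.5732, 0.0958, 0.1142]
ee_rot: [0.001, 0.904, 0.428, 0.001]
contact_force: [3.0, -2.4, 3.4]
width: 0.0275
gripper_force: 2.0
```

Call:
move_arm:
  deltas:
    - [[0, 0, 0, 0, 0.45], [0, 0, 0, 0, 0.6], [0, 0, 0, 0, 0.8], [0, 0, 0, 0, 0.8], [0, 0, 0, 0, 0.8]]
  squeeze: 30

```text
clock: 3.75
position: [0.5737, 0.0952, 0.1145]
ee_rot: [0.002, 0.904, 0.428, 0.001]
contact_force: [3.4, -4.6, 5.1]
width: 0.0241
gripper_force: 28.3
```

Call:
move_arm:
  deltas:
    - [[0.0015, 0.001, 0.0026, 0, 0.8], [0.003, 0.0018, 0.0051, 0, 0.8], [0.004, 0.0025, 0.007, 0, 0.8], [0.005, 0.003, 0.0083, 0, 0.8], [0.005, 0.003, 0.0083, 0, 0.8], [0.005, 0.003, 0.0083, 0, 0.8]]

```text
clock: 4.35
position: [0.5777, 0.0966, 0.1084]
ee_rot: [0.002, 0.904, 0.428, 0.001]
contact_force: [1.4, -4.9, 8.1]
width: 0.0249
gripper_force: 29.0
```

Run:
```python
from h import *
s=manip.get_state();p,q=s['position'],s['ee_rot'];print(s['clock'],p,q,s['width'],s['contact_force'],s['moment'])
im=manip.get_image("wrist");cv2.imwrite("pics/w3.png",cv2.resize(im[40:340,160:500,::-1],None,fx=2,fy=2))
F=frame(.34,(.608,.108,.0665));pc,u,c,ax=F
b=u*np.cos(.54)+c*np.sin(.54)
for d in(0,.004,.008): print(d,[((proj(P-d*ax,p,q)-[160,40])*2).round() for P in(pc+.072*ax,pc+.072*ax+.029*b,pc+.024*ax+.051*b)])
```

```text
4.35 [0.57766207 0.09662668 0.10839511] [0.00156096 0.90390437 0.42773077 0.00091393] 0.02486485162964975 [ 1.38193791 -4.91871315  8.06729986] [-1.0844398  -0.49483614 -0.18517222]
0 [array([292., 658.]), array([272., 556.]), array([358., 222.])]
0.004 [array([299., 636.]), array([281., 532.]), array([364., 208.])]
0.008 [array([307., 615.]), array([290., 510.]), array([371., 194.])]
```

View pics/w3.png

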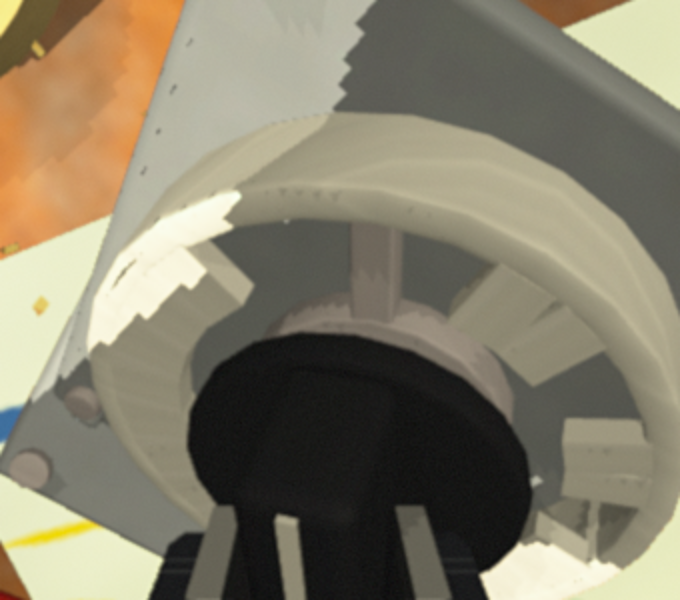

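The line's far end is at crop (287,516), so the press is about 7 mm. I'll press slightly more and turn the first half.

Call:
move_arm:
  deltas:
    - [[0.0009, 0.0006, 0.0015, 0, 0.8], [0.0009, 0.0006, 0.0015, 0.04, 0.8], [0.0009, 0.0006, 0.0015, 0.08, 0.8], [0.0009, 0.0006, 0.0017, 0.12, 0.8], [0.0009, 0.0006, 0.0017, 0.16, 0.8], [0.0009, 0.0006, 0.0017, 0.2, 0.8], [0.0009, 0.0006, 0.0017, 0.24, 0.8], [0.0009, 0.0006, 0.0017, 0.26, 0.8], [0.0009, 0.0006, 0.0017, 0.26, 0.8]]

```text
clock: 5.3
position: [0.5778, 0.0978, 0.107]
ee_rot: [0.0, 0.986, 0.169, 0.001]
contact_force: [-0.7, -3.6, 9.1]
width: 0.0193
gripper_force: 29.3
```

Run:
```python
from h import *
s=manip.get_state();p,q=s['position'],s['ee_rot'];print(s['clock'],p,q,s['width'],s['contact_force'],s['moment'])
im=manip.get_image("wrist");cv2.imwrite("pics/w4.png",cv2.resize(im[40:340,160:500,::-1],None,fx=2,fy=2))
F=frame(.34,(.608,.108,.0665));pc,u,c,ax=F
for f in(.1,0,-.1):
  b=u*np.cos(f)+c*np.sin(f)
  for d in(.004,.008): print(f,d,[((proj(P-d*ax,p,q)-[160,40])*2).round() for P in(pc+.072*ax+.029*b,pc+.024*ax+.051*b)])
```

```text
5.3 [0.5777524  0.09781402 0.10703686] [2.39098421e-04 9.85681107e-01 1.68618219e-01 7.70502004e-04] 0.019315267958531317 [-0.69406161 -3.62780228  9.08494267] [-0.32810815 -0.20309754  0.03786912]
0.1 0.004 [array([303., 562.]), array([290., 209.])]
0.1 0.008 [array([303., 536.]), array([290., 193.])]
0 0.004 [array([324., 562.]), array([323., 208.])]
0 0.008 [array([324., 536.]), array([323., 192.])]
-0.1 0.004 [array([345., 562.]), array([357., 209.])]
-0.1 0.008 [array([345., 536.]), array([356., 193.])]
```

View pics/w4.png

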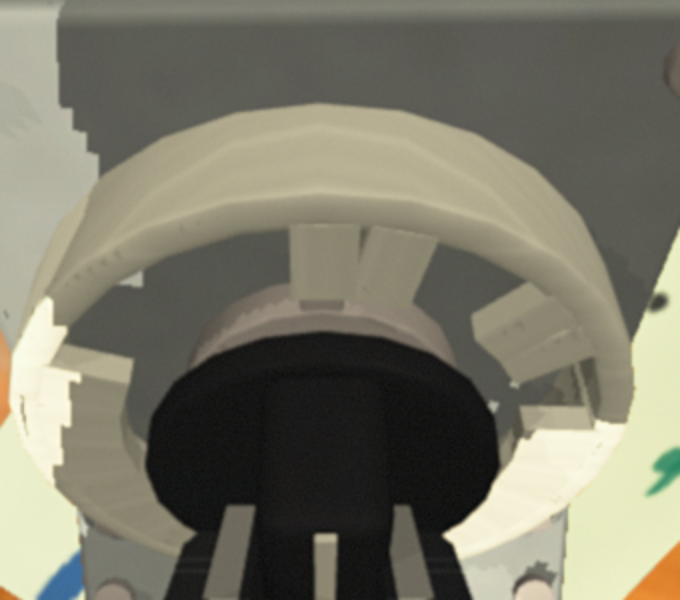

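The line end is at (325,535), so φ≈0 and the press is about 8 mm, with the pin under the teeth. I'll turn on to the notch.

Call:
move_arm:
  deltas:
    - [[0, 0, 0, 0.04, 0.8], [0, 0, 0, 0.08, 0.8], [0, 0, 0, 0.12, 0.8], [0, 0, 0, 0.16, 0.8], [0, 0, 0, 0.2, 0.8], [0, 0, 0, 0.24, 0.8], [0, 0, 0, 0.265, 0.8], [0, 0, 0, 0.265, 0.8], [0, 0, 0, 0.265, 0.8]]

```text
clock: 6.25
position: [0.577, 0.1028, 0.1073]
ee_rot: [-0.005, 0.994, -0.107, -0.0]
contact_force: [0.2, 5.9, 10.6]
width: 0.0196
gripper_force: 109.9
```

Run:
```python
from h import *
s=manip.get_state();p,q=s['position'],s['ee_rot'];print(s['clock'],p,q,s['width'],s['contact_force'],s['moment'])
im=manip.get_image("wrist");cv2.imwrite("pics/w5.png",cv2.resize(im[40:340,160:500,::-1],None,fx=2,fy=2))
F=frame(.34,(.608,.108,.0665));pc,u,c,ax=F
for f in(-.45,-.55,-.65):
  b=u*np.cos(f)+c*np.sin(f)
  for d in(.004,.008): print(f,d,[((proj(P-d*ax,p,q)-[160,40])*2).round() for P in(pc+.072*ax+.029*b,pc+.024*ax+.051*b,pc+(.024+d)*ax+.0465*b)])
```

```text
6.25 [0.57695435 0.10283089 0.10733537] [-4.65425250e-03  9.94262062e-01 -1.06870172e-01 -2.37211481e-04] 0.01964406584428798 [ 0.21752721  5.90846572 10.64133484] [3.27687283 0.18748709 1.45392637]
-0.45 0.004 [array([375., 527.]), array([274., 200.]), array([282., 239.])]
-0.45 0.008 [array([365., 505.]), array([267., 186.]), array([282., 239.])]
-0.55 0.004 [array([394., 523.]), array([305., 195.]), array([311., 234.])]
-0.55 0.008 [array([384., 500.]), array([298., 182.]), array([311., 234.])]
-0.65 0.004 [array([414., 519.]), array([336., 194.]), array([339., 232.])]
-0.65 0.008 [array([403., 497.]), array([329., 181.]), array([339., 232.])]
```

View pics/w5.png

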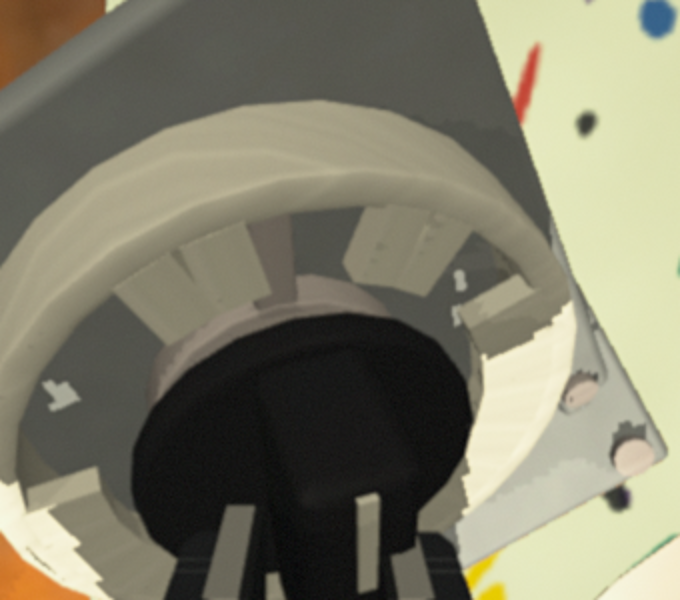

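The line end at (367,496) gives φ≈-0.45. The knob lags because the bar is jammed between the pads, with 110 N on a pad. I'll ease the fingers slightly so the bar can follow, with the tips still bearing on the disc.

Call:
move_arm:
  deltas:
    - [[0, 0, 0, 0, 0.5], [0, 0, 0, 0.01, 0.42], [0, 0, 0, 0.02, 0.42], [0, 0, 0, 0.02, 0.42], [0, 0, 0, 0.02, 0.42]]
  squeeze: 20

```text
clock: 6.8
position: [0.5767, 0.0992, 0.1068]
ee_rot: [-0.001, 0.992, -0.128, -0.0]
contact_force: [-1.0, 0.5, 9.9]
width: 0.0254
gripper_force: 18.0
```

```bash
cat > look.py <<'E'
from h import *
import sys
s=manip.get_state();p,q=s['position'],s['ee_rot'];print(s['clock'],p,q,s['width'],s['contact_force'],s['moment'],s['gripper_force'])
im=manip.get_image("wrist");cv2.imwrite("pics/%s.png"%sys.argv[1],cv2.resize(im[40:340,160:500,::-1],None,fx=2,fy=2))
F=frame(.34,(.608,.108,.0665));pc,u,c,ax=F
for f in(-.45,-.55,-.65):
  b=u*np.cos(f)+c*np.sin(f)
  for d in(0,.004,.008): print(f,d,[((proj(P-d*ax,p,q)-[160,40])*2).round() for P in(pc+.072*ax+.029*b,pc+.024*ax+.051*b,pc+(.024+d)*ax+.0465*b)])
E
python3 look.py w6
```

```text
6.8 [0.57674554 0.09916676 0.10682479] [-1.03218289e-03  9.91745775e-01 -1.28215121e-01 -3.67760900e-04] 0.02537469354430841 [-1.03058443  0.49782997  9.89912883] [0.41679107 0.0735639  0.25167714] 17.975933658890426
-0.45 0 [array([353., 555.]), array([239., 221.]), array([243., 246.])]
-0.45 0.004 [array([343., 531.]), array([233., 207.]), array([243., 246.])]
-0.45 0.008 [array([333., 509.]), array([226., 194.]), array([243., 246.])]
-0.55 0 [array([373., 549.]), array([272., 215.]), array([272., 240.])]
-0.55 0.004 [array([363., 526.]), array([264., 201.]), array([272., 240.])]
-0.55 0.008 [array([353., 503.]), array([257., 188.]), array([272., 240.])]
-0.65 0 [array([393., 544.]), array([303., 212.]), array([300., 237.])]
-0.65 0.004 [array([382., 521.]), array([296., 198.]), array([300., 237.])]
-0.65 0.008 [array([372., 499.]), array([288., 185.]), array([300., 237.])]
```

View pics/w6.png

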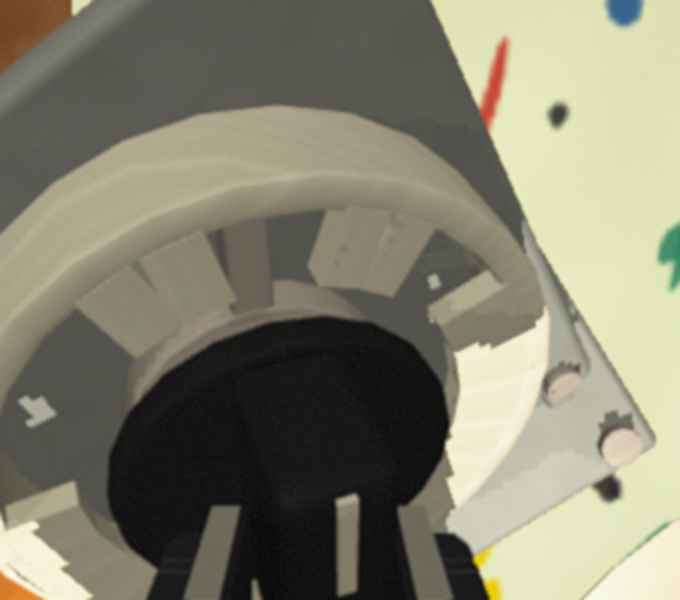

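The line end at (347,495) gives φ≈-0.52. The pin at (247,255) lies slightly ccw of the notch middle, near column 270, so I'll nudge it another 0.06 rad.

Call:
move_arm:
  deltas:
    - [[0, 0, 0, 0.012, 0.4], [0, 0, 0, 0.024, 0.4], [0, 0, 0, 0.03, 0.4], [0, 0, 0, 0.03, 0.4]]

```text
clock: 7.25
position: [0.5767, 0.0992, 0.1068]
ee_rot: [-0.001, 0.987, -0.159, -0.0]
contact_force: [-1.9, -0.5, 8.7]
width: 0.0257
gripper_force: 14.8
```

```bash
python3 look.py w7
python3 - <<'E'
import cv2
im=cv2.imread("pics/w7.png");g=cv2.cvtColor(im,cv2.COLOR_BGR2GRAY)
r=im[250].astype(int);print([(x,tuple(r[x])) for x in range(170,340,5)])
t=im[480:520].astype(int)
import numpy as np
m=(g[480:560,260:390]>110);ys,xs=np.where(m);
n,l,st,c=cv2.connectedComponentsWithStats((g[480:600,150:480]>100).astype('uint8'));print([(s[0]+150,s[1]+480,s[2],s[3],s[4]) for s in st[1:] if s[4]>100])
E
```

```text
7.25 [0.57666125 0.09924199 0.10681894] [-1.07961820e-03  9.87197972e-01 -1.59495389e-01 -4.68134084e-04] 0.02572420072195935 [-1.89645911 -0.48158598  8.67567834] [0.33430086 0.04921458 0.25621454] 14.771250863559544
-0.45 0 [array([344., 553.]), array([214., 226.]), array([220., 250.])]
-0.45 0.004 [array([333., 530.]), array([208., 213.]), array([220., 250.])]
-0.45 0.008 [array([323., 508.]), array([201., 200.]), array([220., 250.])]
-0.55 0 [array([364., 545.]), array([246., 218.]), array([249., 243.])]
-0.55 0.004 [array([353., 523.]), array([239., 205.]), array([249., 243.])]
-0.55 0.008 [array([342., 501.]), array([232., 192.]), array([249., 243.])]
-0.65 0 [array([384., 540.]), array([278., 213.]), array([277., 238.])]
-0.65 0.004 [array([372., 517.]), array([270., 200.]), array([277., 238.])]
-0.65 0.008 [array([361., 496.]), array([262., 187.]), array([277., 238.])]
[(170, (np.int64(109), np.int64(130), np.int64(135))), (175, (np.int64(111), np.int64(132), np.int64(137))), (180, (np.int64(111), np.int64(133), np.int64(139))), (185, (np.int64(94), np.int64(112), np.int64(11
[... 1103 characters left out ...]
114), np.int64(136), np.int64(141))), (300, (np.int64(115), np.int64(137), np.int64(142))), (305, (np.int64(115), np.int64(137), np.int64(141))), (310, (np.int64(115), np.int64(136), np.int64(142))), (315, (np.int64(112), np.int64(133), np.int64(137))), (320, (np.int64(109), np.int64(129), np.int64(133))), (325, (np.int64(109), np.int64(129), np.int64(134))), (330, (np.int64(112), np.int64(134), np.int64(139))), (335, (np.int64(111), np.int64(133), np.int64(138)))]
[(np.int32(402), np.int32(480), np.int32(78), np.int32(120), np.int32(5925)), (np.int32(338), np.int32(488), np.int32(22), np.int32(104), np.int32(1809)), (np.int32(183), np.int32(508), np.int32(52), np.int32(92), np.int32(2544))]
```

At row 250 the notch spans columns 188–293 and the pin 216–262, so the pin is centred. I'll ease up along the axis so that it rises into the notch.

Call:
move_arm:
  deltas:
    - [[0, 0, 0, -0.01, 0.4], [-0.0012, 0.0009, -0.002, -0.01, 0.4], [-0.0024, 0.0018, -0.004, -0.01, 0.4], [-0.0034, 0.0026, -0.006, -0.01, 0.4], [-0.0046, 0.0035, -0.008, -0.01, 0.4], [-0.0057, 0.0044, -0.0103, -0.01, 0.4], [-0.0057, 0.0044, -0.0103, -0.01, 0.38], [-0.0057, 0.0044, -0.0103, -0.01, 0.36]]

```text
clock: 8.1
position: [0.571, 0.0968, 0.1139]
ee_rot: [-0.001, 0.989, -0.149, -0.001]
contact_force: [0.2, 0.3, 2.4]
width: 0.0273
gripper_force: 1.2
```

```bash
python3 look.py w8
```

```text
8.1 [0.57100249 0.09683751 0.11388314] [-5.61051771e-04  9.88793222e-01 -1.49287913e-01 -8.76152207e-04] 0.027335516713710383 [0.16856409 0.29644578 2.41390288] [ 0.02214474 -0.06413819  0.0243868 ] 1.2372166325803846
-0.45 0 [array([318., 500.]), array([202., 191.]), array([207., 215.])]
-0.45 0.004 [array([308., 479.]), array([195., 178.]), array([207., 215.])]
-0.45 0.008 [array([299., 459.]), array([189., 166.]), array([207., 215.])]
-0.55 0 [array([337., 493.]), array([233., 184.]), array([234., 208.])]
-0.55 0.004 [array([327., 473.]), array([226., 171.]), array([234., 208.])]
-0.55 0.008 [array([318., 453.]), array([219., 160.]), array([234., 208.])]
-0.65 0 [array([356., 489.]), array([263., 179.]), array([262., 204.])]
-0.65 0.004 [array([346., 468.]), array([256., 167.]), array([262., 204.])]
-0.65 0.008 [array([336., 449.]), array([249., 156.]), array([262., 204.])]
```

View pics/w8.png

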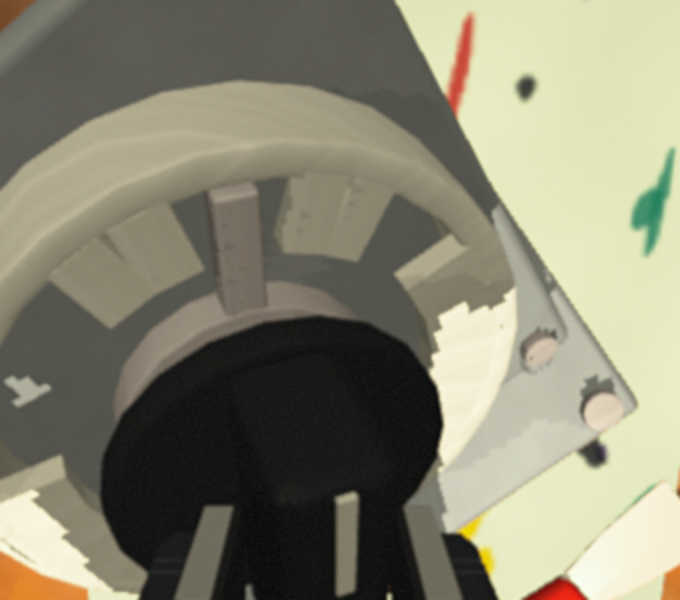

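The pin is up in the first notch, with its tip at (233,187) against a prediction of (233,184) for fully up. I'll open and withdraw.

Call:
move_arm:
  deltas:
    - [[-0.001, 0.001, -0.002, 0, 0.2], [-0.002, 0.0015, -0.004, 0, 0], [-0.002, 0.0015, -0.004, 0, -0.1], [-0.002, 0.0015, -0.02, 0, -0.1], [-0.002, 0.0015, -0.05, 0, -0.1], [-0.002, 0.0015, -0.1, 0, -0.1], [-0.002, 0.0015, -0.15, 0, -0.1], [-0.002, 0.0015, -0.15, 0, -0.1], [-0.002, 0.0015, -0.15, 0, -0.1], [-0.002, 0.0015, -0.15, 0, -0.1]]

```text
clock: 9.15
position: [0.5692, 0.0954, 0.2333]
ee_rot: [0.0, 0.989, -0.149, -0.001]
contact_force: [0.2, 0.8, -0.3]
width: 0.0474
gripper_force: 0.0
```

Run:
```python
from h import *
s=manip.get_state();p,q=s['position'],s['ee_rot'];print(s['clock'],p,s['contact_force'],s['width'],s['qd'].round(3))
im=manip.get_image("wrist");cv2.imwrite("pics/w9.png",im[:,:,::-1])
F=frame(.34,(.608,.108,.0665));pc,u,c,ax=F
for f in(-.5,-.6):
  b=u*np.cos(f)+c*np.sin(f)
  for d in(0,.008): print(f,d,[proj(P-d*ax,p,q).round() for P in(pc+.072*ax+.029*b,pc+.024*ax+.051*b)])
```

```text
9.15 [0.56920796 0.09543317 0.23329952] [ 0.21340487  0.78545757 -0.27269278] 0.04740834423170493 [-0.001  0.014  0.014 -0.001  0.     0.   ]
-0.5 0 [array([318., 203.]), array([289., 125.])]
-0.5 0.008 [array([313., 194.]), array([285., 119.])]
-0.6 0 [array([323., 201.]), array([297., 124.])]
-0.6 0.008 [array([318., 193.]), array([293., 117.])]
```

View pics/w9.png

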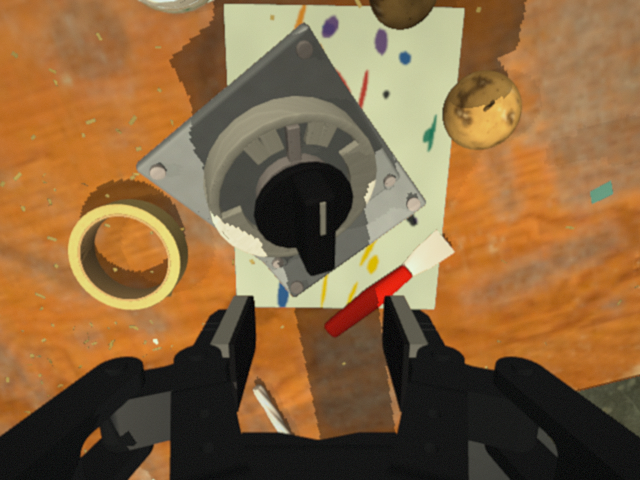

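The pin tip at (293,126) and the line's far end at (322,202) match the fully-up position at φ≈-0.55. The tape, gourds and scraper are undisturbed and the gripper is clear, so I'll hand in.

```bash
python3 -c "
from rig import manip
print(manip.sign_off())"
```

```text
the job is handed in; nothing more can be done
None
```

The knob was pressed, turned clockwise and sprang fully back up with its pin in the first notch; the gripper let go and withdrew without disturbing the things around the valve, and the job was handed in at about 9 s.

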